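# Pry open the abrasive box and fetch the blue roll

### The job

The lid of the sloping abrasive-roll box is a tight fit and has no handle: work the putty knife's blade into the notch at the front, lever the lid up with it, and swing the lid right back until it stands open on its stiff hinge. Lay the knife down flat on its cork mat again, slide the blue roll up off its post and set it down gently, upright, on the live-edge board beside the bowl. Leave the other two rolls on their posts and everything else where it is, and do not drop the roll or the knife.

Things in the scene. Friction and masses are not known exactly. Their poses are not given: they have to be found in the camera images.
- stand: Plywood stand, fixed to the table, that carries the roll box. Origin on the table below the middle of the box; z up, x runs from the box's front (robot side) to its back, y along its width.
- carcass: Wooden roll box less its lid, fixed, sloping 22 degrees, low front (-x) to the robot. Outside 150 (x) by 246 (y) by 72 mm (z), walls 10 mm, floor 8 mm. Origin: centre of the underside; z square to the floor. On the floor three posts along z, 20 mm thick, 44 mm high, at x = 0 and y = -70, 0, +70 mm, each with a roll; 14 mm between rolls, 37 mm from a roll to front and back wall.
- notch (a point): Centre of the knife notch's mouth, mid-width on the box's front; box axes (x inwards, z square to the lid). A gap 44 mm wide (y) and 7 mm high (z) under the lid, straight through the 10 mm front wall, below a brass inlay in the lid: sill 3.5 mm below this point, lid's underside 3.5 mm above. The rolls' tops lie 10.5 mm below this point, from 47 mm in.
- lid (a joint): Lid angle in rad: 0 shut, 2.05 at its stop (just past vertical). Walnut panel 150 by 246 by 12 mm, 0.27 kg, lying on the rim flush with the box's sides, no handle, hinged along y at the top of the back wall. The stiff hinge holds it wherever it is left; raising it takes about 3 N at the front edge, 5 N 100 mm from the hinge.
- lid_edge (a point): Middle of the lid's lower front edge, 150 mm from the hinge line; moves with the lid. Its x axis runs along the lid's underside towards the hinge, z out of the lid's top face.
- lid_hinge (a point): Middle of the hinge line, at the upper back edge of the box (carcass x = 75, z = 72 mm), its y axis along the hinge; the axes turn with the lid.
- roll_blue: The blue abrasive roll, to be fetched: rigid ring, outside diameter 56 mm, bore 27 mm, 50 mm high, about 90 g. Origin at the centre of its lower end, z along its axis. It stands on one of the three posts (which one varies), hidden until the lid is open; the post's top is 6 mm below the roll's top.
- roll_red: Red-brown roll of the same size on another post; to be left there.
- roll_grey: Dark grey roll of the same size on another post; to be left there.
- knife: Putty knife lying flat on the mat, 190 mm long, about 95 g. Origin mid-length on its underside; x to the blade's tip, z up as it lies. Handle x = -95 to +10 mm, 20 mm wide (y), 22 mm thick (z); brass bolster to 19 mm; steel blade from there to x = 95 mm, 28 mm wide, 2 mm thick, mid-plane at z = 11 mm (it hovers over the mat). Centre of mass near x = 0.
- knife_tip (a point): Middle of the front edge of the putty knife's blade, in its mid-plane (95 mm ahead of the knife's origin, 11 mm up); same axes as the knife.
- mat: Cork mat fixed on the table, 260 (x) by 150 (y) by 4 mm, to the left or right of the box. Origin at the centre of its underside.
- board: Live-edge board of pale wood, fixed on the table on the other side of the box, 260 (x) by about 165 (y) by 28 mm thick, with bark edges. Origin at the centre of its underside, z up; the bowl stands on its far half (+x), its near half (-x) is free.
- bowl: Turned wooden bowl on the far half of the board, 108 mm across, 48 mm high, loose. Origin at the centre of its underside.
- block: Cork sanding block, 90 by 55 by 30 mm, loose on the table beyond the mat.
- oil: Amber bottle of oil, 62 mm across, 150 mm high, loose on the table beyond the board.
- mug: White mug, 80 mm across, 92 mm high, loose, near the right side of the table.
- vase: Turned wooden vase, 92 mm across, 100 mm high, loose, near the left side of the table.

How it is judged:
On the way, in this order (a step that is already met when the one before it is completed fails the run):
1. the lid is levered up off its seat with the knife (about 9 degrees or more), no finger on the lid (value of joint lid between 0.15 and 1.2 rad and contact force between knife and lid above 0.3 N and contact force between the fingers and lid below 0.1 N), for 0.1 s.
2. the lid stands right open (value of joint lid above 1.8 rad), for 0.2 s.
3. the blue roll has been slid up off its post (z of roll_blue in the frame of carcass above 0.055 m), for 0.1 s.
At the end, for the whole second after the job is handed in: Lid open beyond 1.8 rad; blue roll upright (4.5 degrees), at rest on the board, centre 15 mm inside its edges; knife flat, at rest on the mat, its middle within 100 mm lengthwise and 75 mm crosswise of the mat's centre; red-brown and grey rolls on their posts (value of joint lid above 1.8 rad and angle between roll_blue's own z axis and vertical below 0.08 rad and x of roll_blue in the frame of board between -0.115 and 0.115 m and y of roll_blue in the frame of board between -0.07 and 0.07 m and z of roll_blue in the frame of board between 0.023 and 0.033 m and linear speed of each of roll_blue, knife below 0.02 m/s and angle between knife's own z axis and vertical below 0.12 rad and x of knife in the frame of mat between -0.1 and 0.1 m and y of knife in the frame of mat between -0.075 and 0.075 m and z of knife in the frame of mat between 0 and 0.012 m and z of each of roll_red, roll_grey in the frame of carcass below 0.016 m and x of roll_red in the frame of carcass between -0.012 and 0.012 m and x of roll_grey in the frame of carcass between -0.012 and 0.012 m); the robot touches nothing.
It fails at once if the blue roll is dropped or knocked about (moves faster than 0.4 m/s with no finger on it) (contact force between the fingers and roll_blue below 0.02 N and linear speed of roll_blue above 0.4 m/s).
It fails at once if the knife is dropped (moves faster than 0.5 m/s with no finger on it) (contact force between the fingers and knife below 0.02 N and linear speed of knife above 0.5 m/s).
It fails at once if the red-brown or grey roll is moved by more than 20 mm (distance of any of roll_red, roll_grey from where it was at the start of the episode above 0.02 m).
It fails at once if a bystander (bowl, block, bottle, mug, vase) is moved by more than 25 mm (distance of any of oil, mug, vase, block, bowl from where it was at the start of the episode above 0.025 m).
It also fails if it takes over 64 s, if anything falls off the work surface, if the arm or the gripper's body presses on something with over 40 N, if the wrist force passes 120 N, or if a joint passes its speed limit or range.

### The arm

A 6-joint arm with a two-finger parallel gripper is mounted at the origin on the work surface. World frame = base frame: x ahead of the robot, y to its left, z up, the work surface at z = 0. Lengths are in m, angles in rad, forces in N, time in s.
With the tool pointing down it reaches from about 0.375 to 0.975 m from the base axis. Payload 3.8 kg.
Tool frame: the origin (TCP) lies midway between the tips of the shut fingers; the grasp point (between the pads) lies 19 mm behind it; z points along the fingers, y is the direction in which the jaws open and shut (so a half turn about z gives the same grasp; the last joint's range is limited). The gripper opens to 85 mm and grips with 20 to 120 N. Pads are 22 mm wide; open, the fingers measure 114 mm over their backs; the gripper's body (76 mm by 85 mm) begins 54 mm behind the grasp point. The pads swing forward as they close: fully open they stand 13 mm farther back than shut.
Start: joints at [1.246, 0.264, 1.604, -0, 1.274, -0.037], TCP at [0.192, 0.647, 0.231] pointing down, gripper open.
Joint ranges: [-2.63, 2.63], [-0.94, 2.18], [0.31, 2.57], [-1.31, 4.45], [0, 2.66], [-2.55, 2.55]. Speed limits (rad/s): [2.57, 2.57, 3.14, 3.14, 3.14, 3.14].

### API

Orientations are given as a rotation vector (axis times angle).
In Python, from workcell import bot gives the robot as it stands. The module is installed in compiled form; this text tells all that it offers.
- The arm moves only by the tool play_rows, never from a script. Its argument "series" is a list of rows, each an object with "translation": the shift along the tool's x, y, z in m, a list of three; "spin": the turn about the tool's z in units of 5 degrees (1.0 is 5 degrees). In form: [{"translation": [dx, dy, dz], "spin": spin}, ...]. A call has 1 to 5 rows; each row shifts and turns the commanded pose from where the row before left it, along the tool's axes as they then stand; what a row does not reach is not made up. A row lasts 1/10 s, in which the tool goes at most 50 mm and 8.59 degrees, less where a joint would pass 70% of its speed; a pose out of reach is approached as far as the arm can. A call is refused whole if a number of a shift passes 0.05 or a number of a turn 1, either way. A call with a gripper value outside its range is refused whole. "jaw" is the gripper's target within -1 to 1 (fully open at 1, half-way at 0, shut at -1), set as the call begins (left out, the last holds). The fingers move at their own pace and stop on an object; "force" is the grip in N (left out, the last holds). Time passes only in rows, so rows that do not move let the fingers close. It gives the time, the measured TCP pose, the force and the opening at its end, in the units of the state.
- bot.read_state(): the state, without advancing time (a new reading comes with each control period).
- bot.read_camera(name): name is "scene" or "top" or "wrist"; returns the picture (384x512x3 uint8, blue, green, red); there is no depth.
- bot.get_calibration(name): a dict with "fov_y" (degrees; the focal length in pixels is half the picture's height over the tangent of half this angle, whatever the lens; pixels are square), "cx", "cy" (the principal point, pixels), "R" (3x3) and "t" (3): a world point X has camera coordinates R X + t. Camera axes: x right, y down, z forward; pixel columns grow to the right and rows downward; lengths in m; the calibration is good to about 2 mm. A picture is of the moment at which its call begins: read the wrist's pose just before it. get_calibration takes no time and is no camera call; for the wrist camera it gives the pose at the moment of the call.
- bot.finish_job(): hands the job in, once; it reports no verdict.
The state is a dict: "time": time; "q": joint angles; "joint_vel": joint speeds; "joint_torque": joint torques, N m; "tool_pos": TCP position; "tcp_rot": TCP orientation; "wrist_force": force on the tool from outside, world axes, zero at the start; "torque": the same for the moment, N m; "width": opening from 0.0 (shut) to 1.0 (fully open).
Only numpy, scipy, OpenCV 4.12 (cv2) and the standard library are available. Lean on these libraries where they do the work, as an engineer would, in place of code of your own. Each camera call takes 0.05 s, during which the arm holds its last target. There are 200 camera calls.

## Working session

There is one attempt and no reset: what is moved stays moved. The work goes in short steps, Python scripts to look and compute and a tool call to move; the robot and the scene stay as the last step left them, time stands still between calls to the robot, and variables do not carry over. Pictures are saved under pics/ and viewed, about 8 in all and at most 12, crops included, and the job is handed in when it is done.

Besides the shell and the picture viewer there is one more tool, called after "Call:" as name(argument=value, ...) on one line, values as JSON. play_rows: Moves the arm, as the interface text tells. Its arguments: {"type":"object","properties":{"series":{"type":"array","items":{"type":"object","properties":{"translation":{"type":"array","items":{"type":"number"}},"spin":{"type":"number"}}}},"jaw":{"type":"number"},"force":{"type":"number"}},"required":["series"]}

```bash
mkdir -p pics
cat > h.py <<'E'
import numpy as np, cv2
from workcell import bot
from scipy.spatial.transform import Rotation as Ro
def K(c):
    f=192/np.tan(np.radians(c['fov_y'])/2); return f
def ray(c,u,v):
    f=K(c); d=np.array([(u-c['cx'])/f,(v-c['cy'])/f,1.]); R=np.array(c['R']); t=np.array(c['t'])
    return -R.T@t, R.T@d
def onz(c,u,v,z):
    o,d=ray(c,u,v); return o+d*(z-o[2])/d[2]
def proj(c,X):
    p=np.array(c['R'])@np.array(X)+np.array(c['t']); f=K(c); return np.array([c['cx']+f*p[0]/p[2],c['cy']+f*p[1]/p[2]])
def st():
    s=bot.read_state(); print('t',round(s['time'],2),'pos',np.round(s['tool_pos'],4),'R\n',np.round(Ro.from_rotvec(s['tcp_rot']).as_matrix(),3),'F',np.round(s['wrist_force'],1),'w',round(s['width'],3)); return s
E
python3 - <<'E'
from h import *
st()
for n in ('scene','top'):
    cv2.imwrite(f'pics/{n}1.png',cv2.resize(bot.read_camera(n),(800,600),interpolation=cv2.INTER_CUBIC))
    c=bot.get_calibration(n); print(n,c)
E
```

```text
t 0.0 pos [0.1913 0.6465 0.2299] R
 [[-0.959  0.284 -0.001]
 [ 0.284  0.959 -0.002]
 [ 0.    -0.002 -1.   ]] F [ 0.7 -0.2 -1.4] w 0.997
scene {'fov_y': 45.81149905112204, 'cx': 252.22764119378598, 'cy': 188.08847742021948, 'R': array([[-0.82903501,  0.55894535,  0.01676414],
       [ 0.30128765,  0.47172769, -0.82867288],
       [-0.47109097, -0.681948  , -0.5594821 ]]), 't': array([ 0.47811552, -0.05398152,  2.07760018])}
top {'fov_y': 54.885516249554975, 'cx': 253.58876151096686, 'cy': 190.084111242271, 'R': array([[ 0.01410232, -0.99989534,  0.00322917],
       [-0.9964102 , -0.01432262, -0.08343602],
       [ 0.08347354, -0.00204093, -0.9965079 ]]), 't': array([0.00776668, 0.60643767, 1.46139092])}
```

View pics/top1.png

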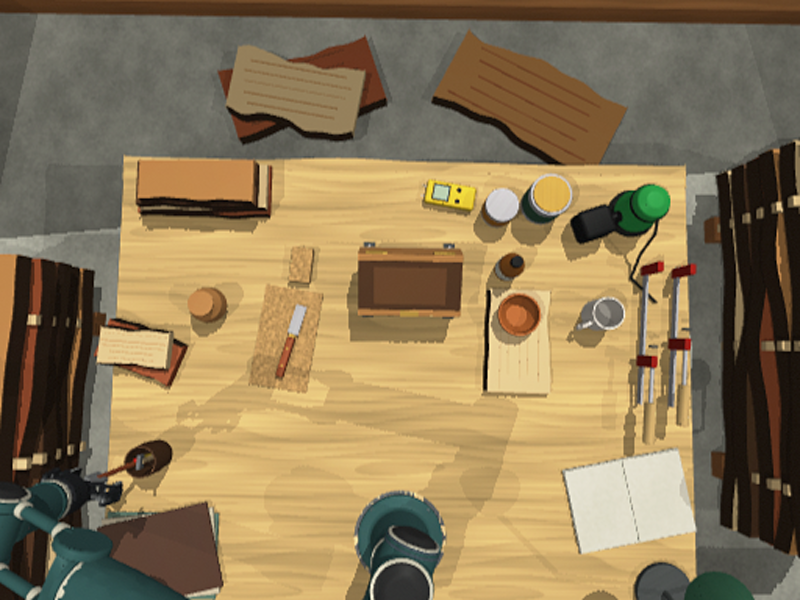

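View pics/scene1.png

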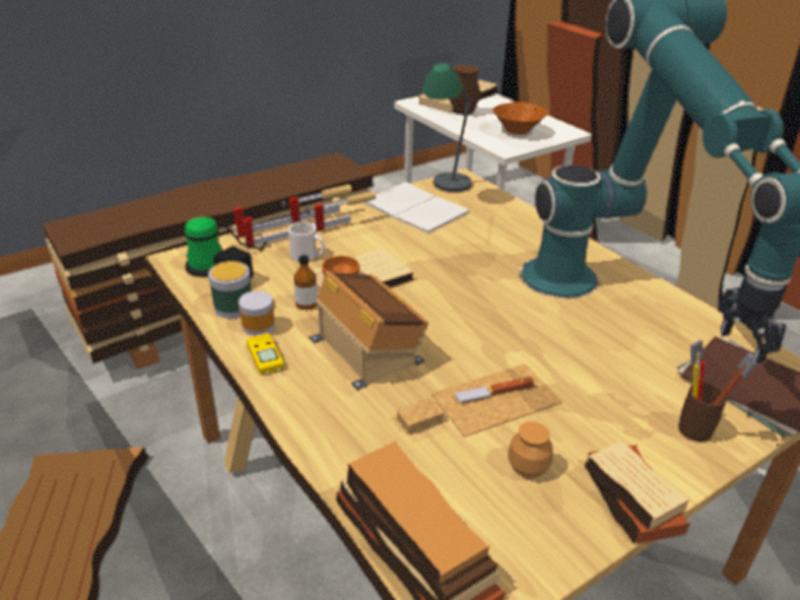

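The top view (800x600) shows the mat on the left with its centre near (286,338) and the knife from butt (280,378) to tip (300,306). The box centre is near (410,283), with the lid's front edge along v≈313. The board is on the right, corners about (487,290) to (550,394), with the bowl at (519,314). The oil is at (511,265) and the mug at (605,313).

Run:
```python
from h import *
c=bot.get_calibration('top'); s=1.5625
for n,u,v,z in [('butt',280,378,.015),('tip',300,306,.015),('mat',286,338,.004),('lidFL',358,311,.1),('lidFR',461,313,.1),('lidBL',360,250,.17),('lidBR',462,250,.17),('bowl',519,314,.06),('boardNL',485,392,.028),('boardNR',548,394,.028),('boardFR',550,291,.028),('boardFL',489,290,.028)]:
    print(n,np.round(onz(c,u/s,v/s,z),3))
w=bot.get_calibration('wrist'); r=bot.read_state()
R=Ro.from_rotvec(r['tcp_rot']).as_matrix(); Rc=np.array(w['R']); C=-Rc.T@w['t']
print('cam in tool',R.T@(C-r['tool_pos']),'\n',R.T@Rc.T, w['fov_y'])
```

```text
butt [0.395 0.311 0.015]
tip [0.58  0.265 0.015]
mat [0.497 0.301 0.004]
lidFL [0.564 0.109 0.1  ]
lidFR [ 0.563 -0.142  0.1  ]
lidBL [0.703 0.103 0.17 ]
lidBR [ 0.707 -0.136  0.17 ]
bowl [ 0.565 -0.292  0.06 ]
boardNL [ 0.368 -0.212  0.028]
boardNR [ 0.365 -0.372  0.028]
boardFR [ 0.627 -0.379  0.028]
boardFL [ 0.628 -0.222  0.028]
cam in tool [ 0.0656775  -0.00086294 -0.14190367] 
 [[ 1.04840852e-04 -9.66406529e-01 -2.57018307e-01]
 [ 9.99999988e-01  7.20330046e-05  1.37062940e-04]
 [-1.13944719e-04 -2.57018318e-01  9.66406525e-01]] 71.82307773476442
```

Call:
play_rows(series=[{"translation": [0,0,-0.04],"spin": 0},{"translation": [-0.037,-0.026,-0.01],"spin": 0},{"translation": [-0.037,-0.026,0],"spin": 0},{"translation": [-0.037,-0.026,0],"spin": 0},{"translation": [-0.037,-0.026,0],"spin": 0}], jaw=0.2)

```text
time: 0.6
tool_pos: [0.3045, 0.504, 0.2809]
tcp_rot: [-0.449, -3.109, 0.001]
wrist_force: [0.9, 0.2, 0.2]
width: 0.604
```

Call:
play_rows(series=[{"translation": [-0.037,-0.026,0],"spin": 0},{"translation": [-0.037,-0.026,0],"spin": 0},{"translation": [-0.037,-0.026,0.01],"spin": 0},{"translation": [-0.037,-0.026,0.01],"spin": 0},{"translation": [-0.037,-0.026,0.02],"spin": 0}])

```text
time: 1.1
tool_pos: [0.4461, 0.3273, 0.2423]
tcp_rot: [0.45, 3.107, 0.003]
wrist_force: [1.8, 0.9, -1.3]
width: 0.596
```

Call:
play_rows(series=[{"translation": [-0.037,-0.026,0.02],"spin": 0},{"translation": [0,0,0.02],"spin": 0},{"translation": [0,0,0],"spin": 0}])

```text
time: 1.4
tool_pos: [0.4709, 0.2902, 0.1973]
tcp_rot: [-0.454, -3.102, 0.007]
wrist_force: [-0.1, -0.6, -0.6]
width: 0.601
```

Run:
```python
from h import *
s=st(); c=bot.get_calibration('wrist'); im=bot.read_camera('wrist'); cv2.imwrite('pics/w1.png',cv2.resize(im,(800,600),interpolation=cv2.INTER_CUBIC)); np.save('c1.npy',c)
```

```text
t 1.4 pos [0.4709 0.2902 0.1973] R
 [[-0.958  0.287 -0.007]
 [ 0.287  0.958 -0.003]
 [ 0.005 -0.005 -1.   ]] F [-0.1 -0.6 -0.6] w 0.601
```

View pics/w1.png

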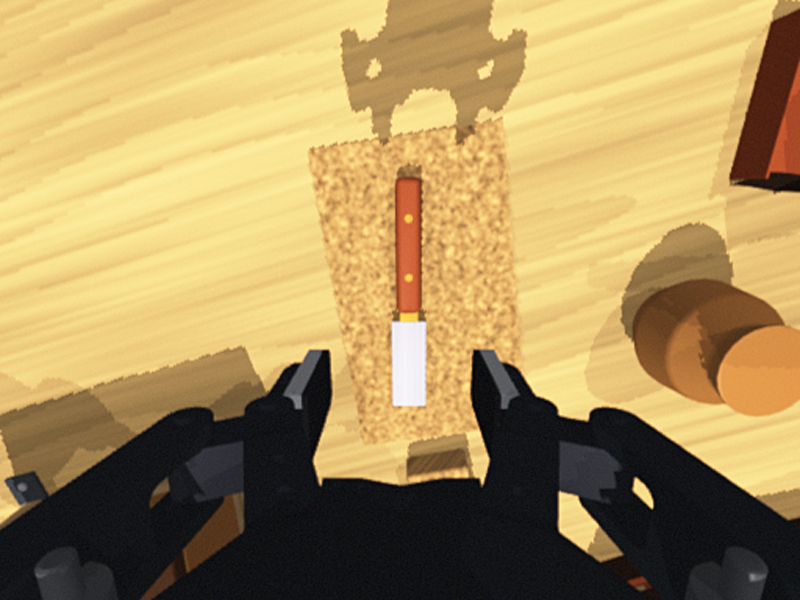

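The wrist view shows the knife lying along the tool x axis: butt top (409,180), handle end (409,313), tip (409,406). The gripper is centred near u≈402.

Run:
```python
from h import *
c=np.load('c1.npy',allow_pickle=True).item(); s=1.5625
P={n:onz(c,u/s,v/s,z) for n,u,v,z in [('butt',409,180,.026),('hend',409,313,.026),('tip',409,406,.015)]}
for n in P: print(n,np.round(P[n],4))
d=P['tip']-P['butt']; print('len',np.linalg.norm(d[:2]),'ang',np.degrees(np.arctan2(d[1],d[0])))
mc=[onz(c,u/s,v/s,.004) for u,v in [(309,149),(502,122),(530,430),(362,443)]]; print(np.round(mc,3))
r=bot.read_state();R=Ro.from_rotvec(r['tcp_rot']).as_matrix()
ang=np.arctan2(d[1],d[0]); e=np.array([np.cos(ang),np.sin(ang),0])
g=P['tip']+e*(-95-20)*1e-3; g[2]=.007
print('grip',g,'shift in tool',R.T@(g-r['tool_pos']), 'tool x ang',np.degrees(np.arctan2(R[1,0],R[0,0])))
```

```text
butt [0.4028 0.3152 0.026 ]
hend [0.4997 0.2868 0.026 ]
tip [0.5837 0.2623 0.015 ]
len 0.18844164611095962 ang -16.31241406168836
[[0.359 0.249 0.004]
 [0.382 0.395 0.004]
 [0.644 0.36  0.004]
 [0.614 0.209 0.004]]
grip [0.47328773 0.29462205 0.007     ] shift in tool [-0.00165864  0.0040042   0.19224211] tool x ang 163.42680955880707
```

Call:
play_rows(series=[{"translation": [-0.002,0.004,0.045],"spin": 0},{"translation": [0,0,0.045],"spin": 0},{"translation": [0,0,0.045],"spin": 0},{"translation": [0,0,0.035],"spin": 0},{"translation": [0,0,0.02],"spin": 0}])

```text
time: 1.95
tool_pos: [0.4736, 0.2967, 0.0092]
tcp_rot: [-0.447, -3.107, 0.003]
wrist_force: [-1.0, 0.5, -0.9]
width: 0.605
```

Call:
play_rows(series=[{"translation": [0,0,0],"spin": 0},{"translation": [0,0,0],"spin": 0}])

```text
time: 2.15
tool_pos: [0.476, 0.2975, 0.0124]
tcp_rot: [0.448, 3.109, 0.001]
wrist_force: [-0.0, -0.6, -0.1]
width: 0.599
```

Call:
play_rows(series=[{"translation": [0,0,0],"spin": 0},{"translation": [0,0,0],"spin": 0},{"translation": [0,0,0],"spin": 0},{"translation": [0,0,0],"spin": 0},{"translation": [0,0,0],"spin": 0}], jaw=-1, force=100)

```text
time: 2.65
tool_pos: [0.4774, 0.2973, 0.014]
tcp_rot: [0.45, 3.106, 0.004]
wrist_force: [-1.3, 0.7, 7.0]
width: 0.203
```

Call:
play_rows(series=[{"translation": [0,0,0],"spin": 0},{"translation": [0,0,0],"spin": 0}])

```text
time: 2.85
tool_pos: [0.4774, 0.2973, 0.014]
tcp_rot: [0.45, 3.106, 0.005]
wrist_force: [-1.7, 0.0, 5.9]
width: 0.2
```

Call:
play_rows(series=[{"translation": [0,0,-0.01],"spin": 0},{"translation": [0,0,-0.02],"spin": 0},{"translation": [0,0,-0.04],"spin": 0},{"translation": [0,0,-0.04],"spin": 0},{"translation": [0,0,-0.03],"spin": 0}])

```text
time: 3.35
tool_pos: [0.4765, 0.2966, 0.155]
tcp_rot: [0.45, 3.106, 0.003]
wrist_force: [0.2, -0.1, -1.2]
width: 0.198
```

Call:
play_rows(series=[{"translation": [0,0,0],"spin": 0},{"translation": [0,0,0],"spin": 0}])

```text
time: 3.55
tool_pos: [0.4762, 0.2964, 0.153]
tcp_rot: [0.45, 3.107, 0.003]
wrist_force: [-0.1, -0.5, -1.9]
width: 0.197
```

Run:
```python
from h import *
s=st(); print(np.round(s['q'],3))
```

```text
t 3.55 pos [0.4762 0.2964 0.153 ] R
 [[-0.959  0.284  0.003]
 [ 0.284  0.959  0.001]
 [-0.002  0.002 -1.   ]] F [-0.1 -0.5 -1.9] w 0.197
[ 0.512  0.11   1.935 -0.     1.093 -0.77 ]
```

Call:
play_rows(series=[{"translation": [0,0,-0.035],"spin": -0.83},{"translation": [0,0,-0.04],"spin": -0.83},{"translation": [0,0,-0.04],"spin": -0.83},{"translation": [0,0,-0.032],"spin": -0.83},{"translation": [-0.02,-0.03,0],"spin": 0}])

```text
time: 4.05
tool_pos: [0.4961, 0.2694, 0.3027]
tcp_rot: [-0.012, 3.136, 0.008]
wrist_force: [0.7, 0.7, -0.9]
width: 0.202
```

Call:
play_rows(series=[{"translation": [-0.02,-0.04,0],"spin": 0},{"translation": [-0.02,-0.04,0],"spin": 0},{"translation": [-0.02,-0.04,0],"spin": 0},{"translation": [-0.03,-0.04,0],"spin": 0},{"translation": [-0.03,-0.04,0],"spin": 0}])

```text
time: 4.55
tool_pos: [0.6155, 0.0647, 0.2958]
tcp_rot: [0.003, -3.138, 0.0]
wrist_force: [0.9, -0.6, -0.5]
width: 0.2
```

Call:
play_rows(series=[{"translation": [-0.03,-0.04,0],"spin": 0},{"translation": [-0.02,-0.04,0],"spin": 0},{"translation": [0,0,0],"spin": 0},{"translation": [0,0,0],"spin": 0}])

```text
time: 4.95
tool_pos: [0.6653, -0.0146, 0.2952]
tcp_rot: [-0.001, -3.136, -0.001]
wrist_force: [-0.7, 0.3, -1.0]
width: 0.197
```

Run:
```python
from h import *
s=st(); c=bot.get_calibration('wrist'); im=bot.read_camera('wrist'); cv2.imwrite('pics/w2.png',cv2.resize(im,(800,600),interpolation=cv2.INTER_CUBIC)); np.save('c2.npy',c)
```

```text
t 4.95 pos [ 0.6653 -0.0146  0.2952] R
 [[-1.     0.001 -0.005]
 [ 0.001  1.     0.001]
 [ 0.005  0.001 -1.   ]] F [-0.7  0.3 -1. ] w 0.197
```

View pics/w2.png

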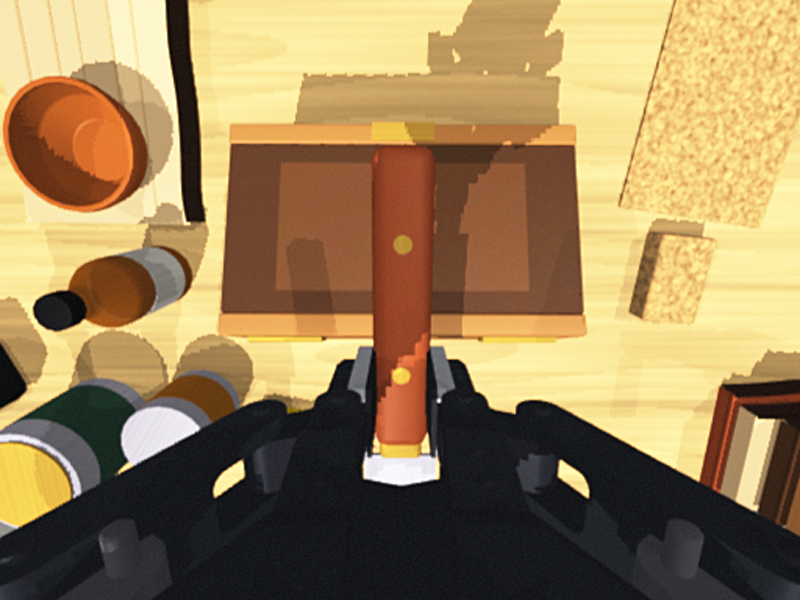

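The wrist view shows the whole lid. Its front corners are about (231,125) and (575,125), its back corners about (219,335) and (584,333). The brass inlay is at u 372–433, v≈130. The knife is firmly held and straight. I'll refine the edges and fit the box pose.

```bash
cat > fit.py <<'E'
from h import *
from scipy.optimize import least_squares
im=cv2.imread('pics/w2.png').astype(float); c=np.load('c2.npy',allow_pickle=True).item()
g=cv2.GaussianBlur(im,(0,0),2)
dv=np.abs(np.roll(g,-1,0)-np.roll(g,1,0)).sum(2); du=np.abs(np.roll(g,-1,1)-np.roll(g,1,1)).sum(2)
pk=lambda p,a,b:[(a+i,int(p[a+i])) for i in range(1,b-a-1) if p[a+i]>25 and p[a+i]>=p[a+i-1] and p[a+i]>p[a+i+1]]
for u in (245,270,330,450,480,520,560): print('col',u,pk(dv[:,u-3:u+4].mean(1),110,155),pk(dv[:,u-3:u+4].mean(1),305,350))
for v in (135,160,200,250,290,325): print('row',v,pk(du[v-3:v+4].mean(0),205,250),pk(du[v-3:v+4].mean(0),560,600))
print(pk(du[128:134].mean(0),350,450))
E
python3 fit.py
```

```text
col 245 [(123, 57), (143, 122)] [(314, 98), (338, 62)]
col 270 [(123, 56), (143, 122)] [(314, 98), (337, 33), (342, 26)]
col 330 [(144, 116)] [(314, 83), (339, 100)]
col 450 [(124, 34), (143, 72)] [(314, 78), (333, 43), (339, 134)]
col 480 [(143, 70)] [(315, 100), (335, 61), (341, 89)]
col 520 [(143, 64)] [(315, 102), (342, 38)]
col 560 [(124, 36), (144, 112)] [(315, 103), (338, 64)]
row 135 [(229, 46)] [(576, 53)]
row 160 [(229, 155)] [(575, 156)]
row 200 [(227, 141)] [(577, 137)]
row 250 [(224, 148)] [(580, 151)]
row 290 [(221, 135)] [(582, 141)]
row 325 [(217, 54)] [(586, 56)]
[(407, 44)]
```

```bash
cat >> fit.py <<'E'
def T(p):
    a=np.radians(22); x0,y0,h,ps=p
    R=Ro.from_euler('ZY',[ps,-a]).as_matrix(); return R,np.array([x0,y0,h])
def world(p,q): R,t=T(p); return R@np.array(q)+t
def fit(obs,mod):
    f=lambda p: np.concatenate([proj(c,world(p,m))*1.5625-o for m,o in zip(mod,obs)])
    r=least_squares(f,[.63,-.015,.06,0]); return r.x,r.fun.reshape(-1,2)
if __name__=='__main__':
    # order FR(-y),FL(+y),BR,BL
    for nm,vf,vb,zz,xf,xb in (('A',123.5,335.5,.084,-.075,.075),('A338',123.5,338,.084,-.075,.075),('B dark',143.5,314.5,.084,-.075,.075)):
        ul=lambda v:229-(v-160)*.0615; ur=lambda v:575+(v-160)*.0545
        obs=np.array([(ul(vf),vf),(ur(vf),vf),(ul(vb),vb),(ur(vb),vb)])
        mod=[(xf,-.123,zz),(xf,.123,zz),(xb,-.123,zz),(xb,.123,zz)]
        p,r=fit(obs,mod); print(nm,np.round(p,4),'\n',np.round(r.T,1))
        print(' notch',np.round(world(p,(-.075,0,.0685)),4),'hinge',np.round(world(p,(.075,0,.072)),4),'lid top front',np.round(world(p,(-.075,0,.084)),4))
E
python3 fit.py | sed -n '/^A/,$p'
```

```text
A [ 0.6554 -0.0142  0.069  -0.0017] 
 [[-1.1  0.4 -0.1  0.8]
 [ 0.8  1.3 -1.1 -0.9]]
 notch [ 0.5602 -0.014   0.1044] hinge [ 0.698  -0.0142  0.1638] lid top front [ 0.5544 -0.014   0.1188]
A338 [ 0.6561 -0.0142  0.0701 -0.0017] 
 [[-1.7  1.  -0.6  1.3]
 [ 1.7  2.2 -1.9 -1.7]]
 notch [ 0.5609 -0.014   0.1056] hinge [ 0.6987 -0.0142  0.165 ] lid top front [ 0.5551 -0.014   0.1199]
B dark [ 0.6562 -0.0141  0.0534 -0.0015] 
 [[  8.5  -9.1   8.2  -7.7]
 [-14.8 -14.4  13.6  13.8]]
 notch [ 0.561  -0.014   0.0888] hinge [ 0.6988 -0.0142  0.1482] lid top front [ 0.5552 -0.0139  0.1032]
```

Run:
```python
from h import *
from scipy.optimize import least_squares
c=np.load('c2.npy',allow_pickle=True).item()
pos=np.array([.6653,-.0146,.2952]); 
def W(p,k):  # knife coords-> world; knife x = +X world
    ox,oz,pt,oy,yw=p; R=Ro.from_euler('ZY',[yw,-pt]).as_matrix()
    return pos+np.array([ox,oy,oz])+R@(np.array(k)-[0,0,.011])
def f(p):
    P=lambda k:proj(c,W(p,k))*1.5625
    return [P((-.095,0,.022))[1]-148,P((.01,0,.022))[1]-441,
      P((-.06,-.01,.022))[0]-373.5,P((-.06,.01,.022))[0]-434,P((0,-.01,.022))[0]-377,P((0,.01,.022))[0]-427]
r=least_squares(f,[.017,.0,0,0,0]); print(np.round(r.x,4),np.round(r.fun,1),'tip rel TCP',np.round(W(r.x,(.095,0,.011))-pos,4))
for pt in (0,): 
    r2=least_squares(lambda q:f([q[0],q[1],0,q[2],q[3]]),[.017,0,0,0]); print(np.round(r2.x,4),np.round(r2.fun,1))
print(c['cx']*1.5625,c['cy']*1.5625)
```

```text
[ 0.0167 -0.0076 -0.0479 -0.0001 -0.009 ] [ 0.2 -0.3  0.1 -0.1 -1.7  1.7] tip rel TCP [ 0.1116 -0.001  -0.0121]
[ 0.0169 -0.0075 -0.0001 -0.0094] [ 0.2 -0.2  0.6 -0.6 -1.7  1.7]
400.5375918202819 298.4763778254665
```

Call:
play_rows(series=[{"translation": [0.04,0,0],"spin": 0},{"translation": [0.04,0,0.01],"spin": 0},{"translation": [0.04,0,0.03],"spin": 0},{"translation": [0.04,0,0.03],"spin": 0},{"translation": [0.042,0.001,0.03],"spin": 0}], force=120)

```text
time: 5.5
tool_pos: [0.4628, -0.0114, 0.1976]
tcp_rot: [0.007, -3.141, -0.001]
wrist_force: [-0.3, -0.0, -0.8]
width: 0.195
```

Call:
play_rows(series=[{"translation": [0,0,0.03],"spin": 0},{"translation": [0,0,0.015],"spin": 0},{"translation": [0,0,0],"spin": 0},{"translation": [0,0,0],"spin": 0}])

```text
time: 5.9
tool_pos: [0.4651, -0.0119, 0.1544]
tcp_rot: [0.006, -3.141, -0.0]
wrist_force: [0.4, -0.3, -0.3]
width: 0.195
```

Call:
play_rows(series=[{"translation": [0,0,0.004],"spin": 0},{"translation": [0,0,0.004],"spin": 0},{"translation": [0,0,0.004],"spin": 0},{"translation": [0,0,0],"spin": 0}])

```text
time: 6.3
tool_pos: [0.4653, -0.0129, 0.1418]
tcp_rot: [0.003, -3.141, -0.0]
wrist_force: [-0.7, -0.3, -1.5]
width: 0.194
```

Call:
play_rows(series=[{"translation": [0,0,0.003],"spin": 0},{"translation": [0,0,0.003],"spin": 0},{"translation": [0,0,0],"spin": 0}])

```text
time: 6.6
tool_pos: [0.4651, -0.0129, 0.1357]
tcp_rot: [0.003, -3.141, -0.0]
wrist_force: [-0.6, 0.5, -0.4]
width: 0.194
```

Call:
play_rows(series=[{"translation": [0,0,0.002],"spin": 0},{"translation": [0,0,0],"spin": 0}])

```text
time: 6.8
tool_pos: [0.4654, -0.0129, 0.134]
tcp_rot: [0.003, -3.141, -0.0]
wrist_force: [0.7, -0.5, -1.1]
width: 0.194
```

Call:
play_rows(series=[{"translation": [0,0,0.002],"spin": 0},{"translation": [0,0,0],"spin": 0}])

```text
time: 7.0
tool_pos: [0.4656, -0.0129, 0.1321]
tcp_rot: [-0.003, 3.142, -0.0]
wrist_force: [-0.1, 0.4, -0.5]
width: 0.196
```

Call:
play_rows(series=[{"translation": [0,0,0.002],"spin": 0},{"translation": [0,0,0],"spin": 0}])

```text
time: 7.2
tool_pos: [0.4656, -0.0129, 0.1304]
tcp_rot: [-0.003, 3.141, -0.0]
wrist_force: [-1.9, 0.4, 2.6]
width: 0.186
```

Call:
play_rows(series=[{"translation": [0,0,-0.008],"spin": 0},{"translation": [0.03,0,0],"spin": 0},{"translation": [0.015,0,0.01],"spin": 0},{"translation": [0,0,0.013],"spin": 0},{"translation": [0,0,0],"spin": 0}])

```text
time: 7.7
tool_pos: [0.4193, -0.0128, 0.1137]
tcp_rot: [0.003, -3.139, -0.0]
wrist_force: [0.7, 0.2, -1.7]
width: 0.192
```

Call:
play_rows(series=[{"translation": [-0.006,0,0],"spin": 0},{"translation": [-0.006,0,0],"spin": 0},{"translation": [-0.004,0,0],"spin": 0},{"translation": [0,0,0],"spin": 0}])

```text
time: 8.1
tool_pos: [0.4382, -0.013, 0.1158]
tcp_rot: [-0.003, 3.14, -0.0]
wrist_force: [0.0, -0.2, -1.6]
width: 0.188
```

Call:
play_rows(series=[{"translation": [-0.003,0,0],"spin": 0},{"translation": [0,0,0],"spin": 0}])

```text
time: 8.3
tool_pos: [0.44, -0.0129, 0.1153]
tcp_rot: [-0.003, 3.141, -0.0]
wrist_force: [-0.1, 0.1, -0.8]
width: 0.192
```

Call:
play_rows(series=[{"translation": [-0.002,0,0],"spin": 0},{"translation": [0,0,0],"spin": 0}])

```text
time: 8.5
tool_pos: [0.4417, -0.0129, 0.1153]
tcp_rot: [-0.003, 3.141, -0.0]
wrist_force: [0.3, 0.6, -0.5]
width: 0.198
```

Call:
play_rows(series=[{"translation": [-0.002,0,0],"spin": 0},{"translation": [0,0,0],"spin": 0}])

```text
time: 8.7
tool_pos: [0.4438, -0.0129, 0.1153]
tcp_rot: [-0.003, 3.141, -0.0]
wrist_force: [-0.1, -0.2, -1.1]
width: 0.194
```

Call:
play_rows(series=[{"translation": [-0.002,0,0],"spin": 0},{"translation": [0,0,0],"spin": 0}])

```text
time: 8.9
tool_pos: [0.4454, -0.0129, 0.1151]
tcp_rot: [0.003, -3.141, -0.0]
wrist_force: [-0.1, 0.1, -1.5]
width: 0.193
```

Call:
play_rows(series=[{"translation": [-0.002,0,0],"spin": 0},{"translation": [0,0,0],"spin": 0}])

```text
time: 9.1
tool_pos: [0.446, -0.0128, 0.1145]
tcp_rot: [0.003, -3.138, -0.0]
wrist_force: [-4.6, -0.2, -0.4]
width: 0.19
```

Call:
play_rows(series=[{"translation": [-0.002,0,0],"spin": 0},{"translation": [0,0,0],"spin": 0}])

```text
time: 9.3
tool_pos: [0.4468, -0.0128, 0.1138]
tcp_rot: [0.003, -3.135, -0.0]
wrist_force: [-7.1, -0.6, -1.4]
width: 0.19
```

Call:
play_rows(series=[{"translation": [0.01,0,0],"spin": 0},{"translation": [0,0,0.008],"spin": 0},{"translation": [0,0,0],"spin": 0},{"translation": [0,0,0],"spin": 0}])

```text
time: 9.7
tool_pos: [0.4399, -0.0129, 0.1072]
tcp_rot: [-0.003, 3.141, -0.0]
wrist_force: [0.6, -0.2, -0.9]
width: 0.192
```

Call:
play_rows(series=[{"translation": [-0.004,0,0],"spin": 0},{"translation": [-0.003,0,0],"spin": 0},{"translation": [-0.003,0,0],"spin": 0},{"translation": [0,0,0],"spin": 0}])

```text
time: 10.1
tool_pos: [0.4504, -0.0129, 0.1075]
tcp_rot: [-0.003, 3.141, -0.0]
wrist_force: [-0.7, -0.4, -0.7]
width: 0.192
```

Call:
play_rows(series=[{"translation": [-0.003,0,0],"spin": 0},{"translation": [-0.003,0,0],"spin": 0},{"translation": [0,0,0],"spin": 0}])

```text
time: 10.4
tool_pos: [0.4559, -0.0129, 0.1073]
tcp_rot: [-0.003, 3.141, 0.0]
wrist_force: [-0.3, -0.7, -0.3]
width: 0.195
```

The blade is in the notch with no contact force. Lifting now.

Call:
play_rows(series=[{"translation": [-0.001,0,-0.002],"spin": 0},{"translation": [-0.001,0,-0.002],"spin": 0},{"translation": [-0.001,0,-0.002],"spin": 0},{"translation": [0,0,0],"spin": 0}])

```text
time: 10.8
tool_pos: [0.4573, -0.0128, 0.1126]
tcp_rot: [0.003, -3.139, -0.0]
wrist_force: [-1.2, -0.3, -3.7]
width: 0.192
```

Call:
play_rows(series=[{"translation": [-0.001,0,-0.004],"spin": 0},{"translation": [-0.001,0,-0.004],"spin": 0},{"translation": [-0.001,0,-0.004],"spin": 0},{"translation": [0,0,0],"spin": 0}])

```text
time: 11.2
tool_pos: [0.462, -0.0129, 0.1259]
tcp_rot: [-0.003, 3.141, -0.0]
wrist_force: [-2.8, 0.3, -4.4]
width: 0.193
```

Call:
play_rows(series=[{"translation": [0,0,-0.006],"spin": 0},{"translation": [0,0,-0.006],"spin": 0},{"translation": [0,0,-0.006],"spin": 0},{"translation": [0,0,0],"spin": 0},{"translation": [0,0,0],"spin": 0}])

```text
time: 11.7
tool_pos: [0.4629, -0.013, 0.1443]
tcp_rot: [-0.003, 3.138, -0.0]
wrist_force: [-1.6, -0.3, -2.3]
width: 0.192
```

Call:
play_rows(series=[{"translation": [0,0,-0.008],"spin": 0},{"translation": [0,0,-0.008],"spin": 0},{"translation": [0,0,-0.008],"spin": 0},{"translation": [0,0,0],"spin": 0}])

```text
time: 12.1
tool_pos: [0.4627, -0.0129, 0.1689]
tcp_rot: [-0.003, 3.139, -0.0]
wrist_force: [-1.6, -0.7, -2.9]
width: 0.193
```

Run:
```python
from h import *
st(); cv2.imwrite('pics/s2.png',cv2.resize(bot.read_camera('scene')[130:290,150:370],(800,582),interpolation=cv2.INTER_CUBIC))
```

```text
t 12.1 pos [ 0.4627 -0.0129  0.1689] R
 [[-1.    -0.002  0.003]
 [-0.002  1.    -0.   ]
 [-0.003 -0.    -1.   ]] F [-1.6 -0.7 -2.9] w 0.193
```

View pics/s2.png

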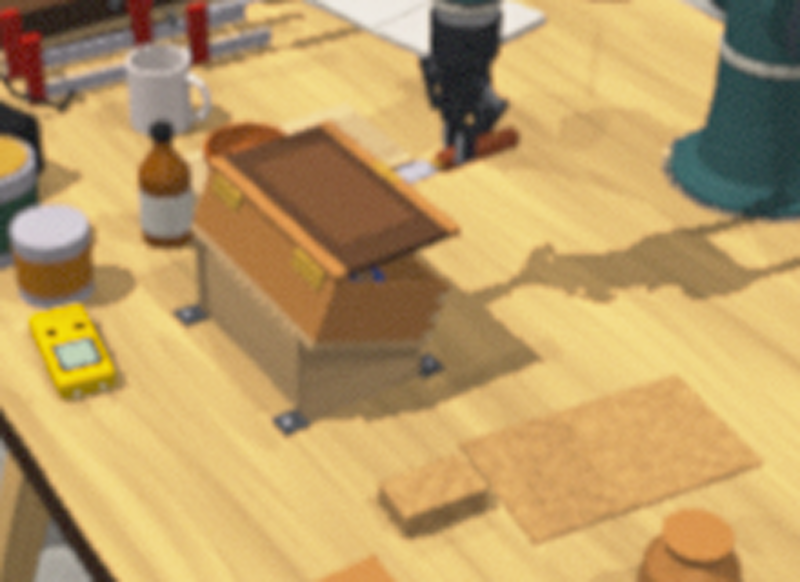

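The crop shows the lid lifted to about horizontal at (340,190), with the blade under its front edge at (410,172). The blue roll is visible at about (370,272), on the +y (left) post. I'll follow the arc with the tip.

Call:
play_rows(series=[{"translation": [-0.001,0,-0.0125],"spin": 0},{"translation": [-0.0015,0,-0.0125],"spin": 0},{"translation": [-0.003,0,-0.012],"spin": 0},{"translation": [-0.0044,0,-0.012],"spin": 0}])

```text
time: 12.55
tool_pos: [0.4714, -0.0129, 0.2174]
tcp_rot: [0.003, -3.141, 0.0]
wrist_force: [-1.3, -0.3, -4.7]
width: 0.191
```

Call:
play_rows(series=[{"translation": [-0.0055,0,-0.011],"spin": 0},{"translation": [-0.0065,0,-0.011],"spin": 0},{"translation": [-0.0075,0,-0.01],"spin": 0},{"translation": [-0.0085,0,-0.009],"spin": 0}])

```text
time: 12.95
tool_pos: [0.5002, -0.0129, 0.2583]
tcp_rot: [-0.003, 3.141, -0.0]
wrist_force: [-2.3, -1.3, -3.7]
width: 0.187
```

Call:
play_rows(series=[{"translation": [-0.0095,0,-0.008],"spin": 0},{"translation": [-0.01,0,-0.0075],"spin": 0},{"translation": [-0.011,0,-0.006],"spin": 0},{"translation": [-0.011,0,-0.005],"spin": 0}])

```text
time: 13.35
tool_pos: [0.5422, -0.0129, 0.2844]
tcp_rot: [-0.003, 3.141, -0.0]
wrist_force: [-2.8, -1.6, -2.1]
width: 0.195
```

Call:
play_rows(series=[{"translation": [-0.012,0,-0.003],"spin": 0},{"translation": [-0.012,0,-0.003],"spin": 0},{"translation": [-0.012,0,-0.001],"spin": 0},{"translation": [-0.01,0,0],"spin": 0},{"translation": [0,0,0],"spin": 0}])

```text
time: 13.85
tool_pos: [0.5889, -0.0123, 0.2907]
tcp_rot: [-0.003, 3.14, 0.001]
wrist_force: [0.1, 0.7, -0.4]
width: 0.193
```

Call:
play_rows(series=[{"translation": [-0.004,0,0],"spin": 0},{"translation": [0,0,0],"spin": 0}])

```text
time: 14.05
tool_pos: [0.5913, -0.0123, 0.2907]
tcp_rot: [-0.004, 3.141, 0.001]
wrist_force: [-0.8, -0.2, -1.8]
width: 0.187
```

Run:
```python
from h import *
st(); cv2.imwrite('pics/s3.png',cv2.resize(bot.read_camera('scene')[90:250,150:370],(800,582),interpolation=cv2.INTER_CUBIC))
```

```text
t 14.05 pos [ 0.5913 -0.0123  0.2907] R
 [[-1.    -0.002  0.001]
 [-0.002  1.     0.   ]
 [-0.001  0.    -1.   ]] F [-0.8 -0.2 -1.8] w 0.187
```

View pics/s3.png

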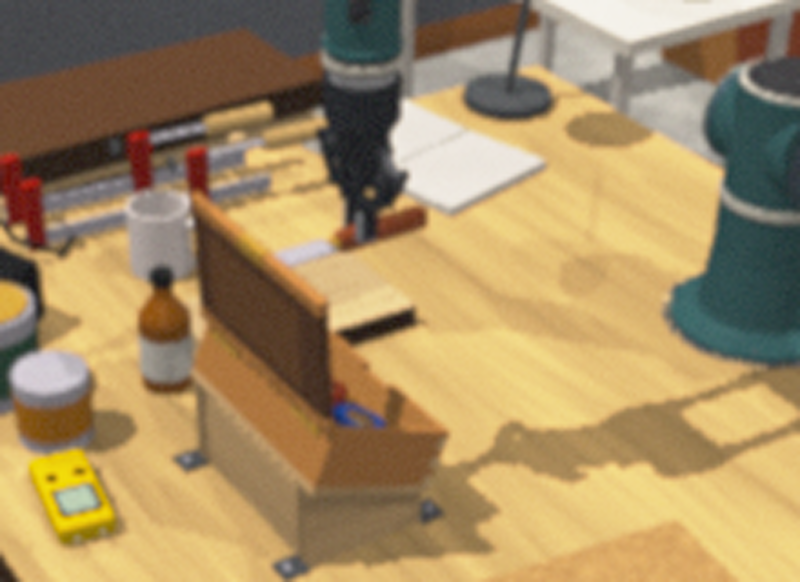

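The lid stands roughly vertical with the blade tip against it. I'll nudge it on toward the stop.

Call:
play_rows(series=[{"translation": [-0.004,0,0],"spin": 0},{"translation": [0,0,0],"spin": 0}])

```text
time: 14.3
tool_pos: [0.595, -0.0124, 0.2907]
tcp_rot: [0.003, -3.142, -0.0]
wrist_force: [-0.1, 0.6, -0.6]
width: 0.191
```

Call:
play_rows(series=[{"translation": [-0.003,0,0],"spin": 0},{"translation": [0,0,0],"spin": 0}])

```text
time: 14.5
tool_pos: [0.598, -0.0125, 0.2906]
tcp_rot: [0.003, -3.141, -0.0]
wrist_force: [-1.2, 0.8, -1.6]
width: 0.191
```

Call:
play_rows(series=[{"translation": [0.04,0,0],"spin": 0},{"translation": [0.04,0.02,0],"spin": 0},{"translation": [0.04,0.03,0],"spin": 0},{"translation": [0,0.045,0],"spin": 0},{"translation": [0,0.045,0],"spin": 0}])

```text
time: 15.0
tool_pos: [0.477, 0.1279, 0.2915]
tcp_rot: [-0.0, 3.139, 0.001]
wrist_force: [1.3, 0.2, 0.3]
width: 0.193
```

Call:
play_rows(series=[{"translation": [0,0.045,0],"spin": 0},{"translation": [0,0.045,0.01],"spin": 0},{"translation": [0,0.045,0.02],"spin": 0},{"translation": [0,0.035,0.03],"spin": 0.83},{"translation": [0,0,0.03],"spin": 0.83}])

```text
time: 15.5
tool_pos: [0.4781, 0.302, 0.2009]
tcp_rot: [0.223, 3.13, 0.006]
wrist_force: [0.8, -0.7, -1.5]
width: 0.194
```

Call:
play_rows(series=[{"translation": [0,0,0.03],"spin": 0.83},{"translation": [0,0,0.03],"spin": 0.83},{"translation": [0,0,0.02],"spin": 0},{"translation": [0,0,0],"spin": 0},{"translation": [0,0,0],"spin": 0}])

```text
time: 16.0
tool_pos: [0.4777, 0.2973, 0.1211]
tcp_rot: [0.45, 3.109, 0.0]
wrist_force: [-0.3, -0.4, -1.0]
width: 0.194
```

Run:
```python
from h import *
s=st(); c=bot.get_calibration('wrist'); im=bot.read_camera('wrist'); cv2.imwrite('pics/w4.png',cv2.resize(im,(800,600),interpolation=cv2.INTER_CUBIC))
```

```text
t 16.0 pos [0.4777 0.2973 0.1211] R
 [[-0.959  0.284  0.   ]
 [ 0.284  0.959  0.   ]
 [-0.     0.    -1.   ]] F [-0.3 -0.4 -1. ] w 0.194
```

View pics/w4.png

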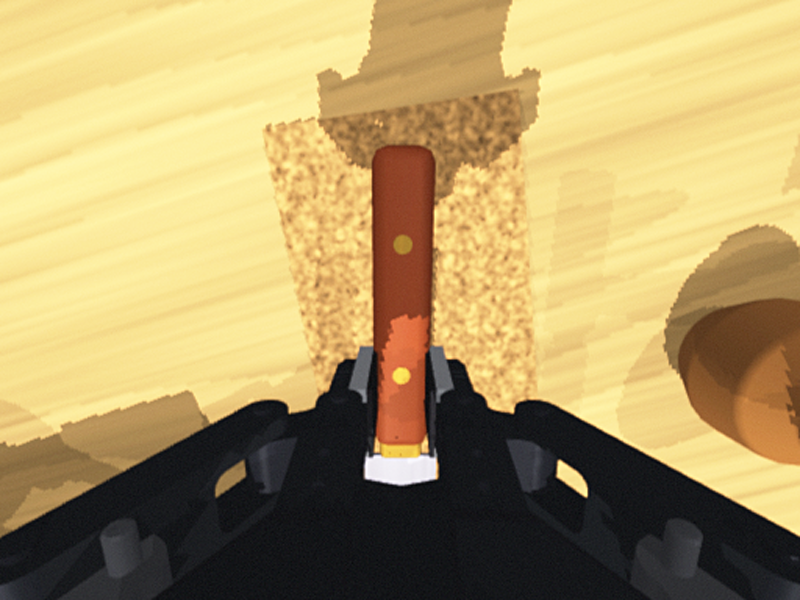

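The knife sits in the grip just as before (butt v≈147, rivets at 245 and 376) and is over the mat. Lowering it.

Call:
play_rows(series=[{"translation": [0,0,0.035],"spin": 0},{"translation": [0,0,0.03],"spin": 0},{"translation": [0,0,0.025],"spin": 0},{"translation": [0,0,0.01],"spin": 0},{"translation": [0,0,0],"spin": 0}])

```text
time: 16.55
tool_pos: [0.4774, 0.2971, 0.0207]
tcp_rot: [-0.451, -3.109, 0.001]
wrist_force: [0.2, -0.4, -1.1]
width: 0.193
```

Call:
play_rows(series=[{"translation": [0,0,0.002],"spin": 0},{"translation": [0,0,0],"spin": 0}])

```text
time: 16.75
tool_pos: [0.4789, 0.298, 0.0206]
tcp_rot: [0.45, 3.106, 0.003]
wrist_force: [0.4, 0.5, -1.0]
width: 0.192
```

Call:
play_rows(series=[{"translation": [0,0,0.002],"spin": 0},{"translation": [0,0,0],"spin": 0}])

```text
time: 16.95
tool_pos: [0.4779, 0.2974, 0.0175]
tcp_rot: [0.45, 3.108, 0.001]
wrist_force: [0.6, -0.1, -0.8]
width: 0.189
```

Call:
play_rows(series=[{"translation": [0,0,0.002],"spin": 0},{"translation": [0,0,0],"spin": 0}])

```text
time: 17.15
tool_pos: [0.4772, 0.2971, 0.0146]
tcp_rot: [-0.45, -3.109, 0.0]
wrist_force: [-0.3, 0.0, -0.4]
width: 0.19
```

Call:
play_rows(series=[{"translation": [0,0,0.001],"spin": 0},{"translation": [0,0,0],"spin": 0}])

```text
time: 17.35
tool_pos: [0.4773, 0.2971, 0.0141]
tcp_rot: [-0.45, -3.109, 0.0]
wrist_force: [-2.5, -1.0, 3.4]
width: 0.19
```

Call:
play_rows(series=[{"translation": [0,0,0.001],"spin": 0},{"translation": [0,0,0],"spin": 0}])

```text
time: 17.55
tool_pos: [0.4773, 0.2972, 0.014]
tcp_rot: [-0.45, -3.109, 0.001]
wrist_force: [-4.1, -2.7, 11.0]
width: 0.194
```

Call:
play_rows(series=[{"translation": [0,0,-0.001],"spin": 0},{"translation": [0,0,0],"spin": 0},{"translation": [0,0,0],"spin": 0},{"translation": [0,0,0],"spin": 0},{"translation": [0,0,0],"spin": 0}], jaw=0.3, force=30)

```text
time: 18.05
tool_pos: [0.4772, 0.2971, 0.0135]
tcp_rot: [-0.45, -3.109, 0.0]
wrist_force: [0.5, -0.4, 0.9]
width: 0.646
```

Call:
play_rows(series=[{"translation": [0,0,-0.02],"spin": 0},{"translation": [0,0,-0.04],"spin": 0},{"translation": [0,0,-0.045],"spin": 0},{"translation": [0,0,-0.045],"spin": 0},{"translation": [0,0,-0.045],"spin": 0}])

```text
time: 18.55
tool_pos: [0.477, 0.2969, 0.2102]
tcp_rot: [-0.451, -3.109, 0.0]
wrist_force: [1.4, 0.9, -0.4]
width: 0.65
```

Call:
play_rows(series=[{"translation": [0,0,-0.045],"spin": 0},{"translation": [0,0,-0.01],"spin": 0},{"translation": [0,0,0],"spin": 0}])

```text
time: 18.85
tool_pos: [0.4788, 0.298, 0.2668]
tcp_rot: [0.45, 3.105, 0.006]
wrist_force: [0.7, -0.5, -0.7]
width: 0.651
```

Run:
```python
from h import *
s=st(); c=bot.get_calibration('wrist'); im=bot.read_camera('wrist'); cv2.imwrite('pics/w5.png',cv2.resize(im,(400,300)))
c2=bot.get_calibration('top'); t=bot.read_camera('top'); cv2.imwrite('pics/w5.png',np.hstack([cv2.resize(im,(400,300)),cv2.resize(t[130:280,150:350],(400,300),interpolation=cv2.INTER_CUBIC)]))
```

```text
t 18.85 pos [0.4788 0.298  0.2668] R
 [[-0.959  0.284  0.005]
 [ 0.284  0.959  0.003]
 [-0.004  0.004 -1.   ]] F [ 0.7 -0.5 -0.7] w 0.651
```

View pics/w5.png

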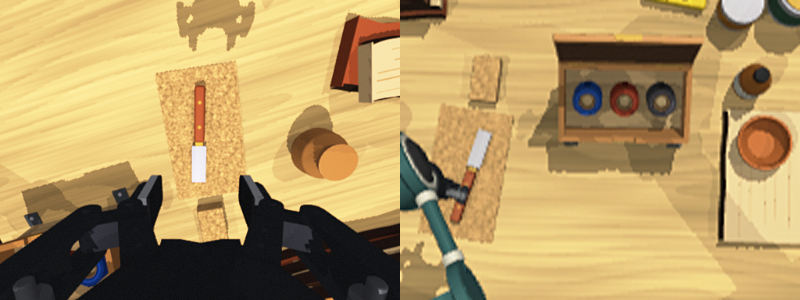

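The wrist view shows the knife flat on the mat. The top view shows the lid open and the rolls in order: blue at +y (panel (587,98)), red in the middle, grey at -y. A pure x-direction grasp would put the gripper's knuckles into the open lid, and a pure y grasp barely fits between the rolls, so I'll grip on a diagonal.

Call:
play_rows(series=[{"translation": [-0.0275,-0.032,-0.007],"spin": 0},{"translation": [-0.0275,-0.032,-0.007],"spin": 0},{"translation": [-0.0275,-0.032,-0.007],"spin": 0},{"translation": [-0.0275,-0.032,-0.007],"spin": 0},{"translation": [-0.0275,-0.032,-0.005],"spin": 0}])

```text
time: 19.45
tool_pos: [0.5629, 0.103, 0.2936]
tcp_rot: [-0.449, -3.104, 0.002]
wrist_force: [0.9, 0.3, 0.7]
width: 0.649
```

Call:
play_rows(series=[{"translation": [-0.0275,-0.032,0],"spin": 0},{"translation": [-0.0275,-0.032,0],"spin": 0},{"translation": [0,0,0],"spin": 0.86},{"translation": [0,0,0],"spin": 0.86},{"translation": [0,0,0],"spin": 0.86}])

```text
time: 19.95
tool_pos: [0.5969, 0.027, 0.2925]
tcp_rot: [-0.802, -3.031, 0.003]
wrist_force: [0.1, 0.8, -0.1]
width: 0.651
```

Call:
play_rows(series=[{"translation": [0,0,0],"spin": 0.86},{"translation": [0,0,0],"spin": 0.86},{"translation": [0,0,0],"spin": 0},{"translation": [0,0,0],"spin": 0}])

```text
time: 20.35
tool_pos: [0.5973, 0.0277, 0.2941]
tcp_rot: [-1.019, -2.968, 0.002]
wrist_force: [-0.1, -0.7, -0.6]
width: 0.644
```

Run:
```python
from h import *
s=st(); print(np.round(s['q'],2)); c=bot.get_calibration('wrist'); im=bot.read_camera('wrist'); cv2.imwrite('pics/w6.png',cv2.resize(im,(800,600),interpolation=cv2.INTER_CUBIC)); np.save('c6.npy',c)
import fit
p=[.6555,-.0142,.0692,-.0017]
for y in (.07,0,-.07): print(proj(c,fit.world(p,(0,y,.058)))*1.5625, [np.round(proj(c,fit.world(p,(a,y+b,.058)))*1.5625).tolist() for a,b in ((-.028,0),(.028,0),(0,.028),(0,-.028))])
```

```text
t 20.35 pos [0.5973 0.0277 0.2941] R
 [[-0.789  0.614 -0.004]
 [ 0.614  0.789 -0.   ]
 [ 0.003 -0.003 -1.   ]] F [-0.1 -0.7 -0.6] w 0.644
[ 0.    0.09  1.69  0.    1.36 -0.9 ]
col 245 [(123, 57), (143, 122)] [(314, 98), (338, 62)]
col 270 [(123, 56), (143, 122)] [(314, 98), (337, 33), (342, 26)]
col 330 [(144, 116)] [(314, 83), (339, 100)]
col 450 [(124, 34), (143, 72)] [(314, 78), (333, 43), (339, 134)]
col 480 [(143, 70)] [(315, 100), (335, 61), (341, 89)]
col 520 [(143, 64)] [(315, 102), (342, 38)]
col 560 [(124, 36), (144, 112)] [(315, 103), (338, 64)]
row 135 [(229, 46)] [(576, 53)]
row 160 [(229, 155)] [(575, 156)]
row 200 [(227, 141)] [(577, 137)]
row 250 [(224, 148)] [(580, 151)]
row 290 [(221, 135)] [(582, 141)]
row 325 [(217, 54)] [(586, 56)]
[(407, 44)]
[459.90868465 291.33789784] [[439.0, 263.0], [482.0, 321.0], [490.0, 270.0], [431.0, 312.0]]
[389.18282211 343.07605488] [[370.0, 315.0], [409.0, 372.0], [417.0, 323.0], [362.0, 363.0]]
[322.99844826 391.49197241] [[305.0, 363.0], [341.0, 420.0], [349.0, 373.0], [298.0, 410.0]]
```

View pics/w6.png

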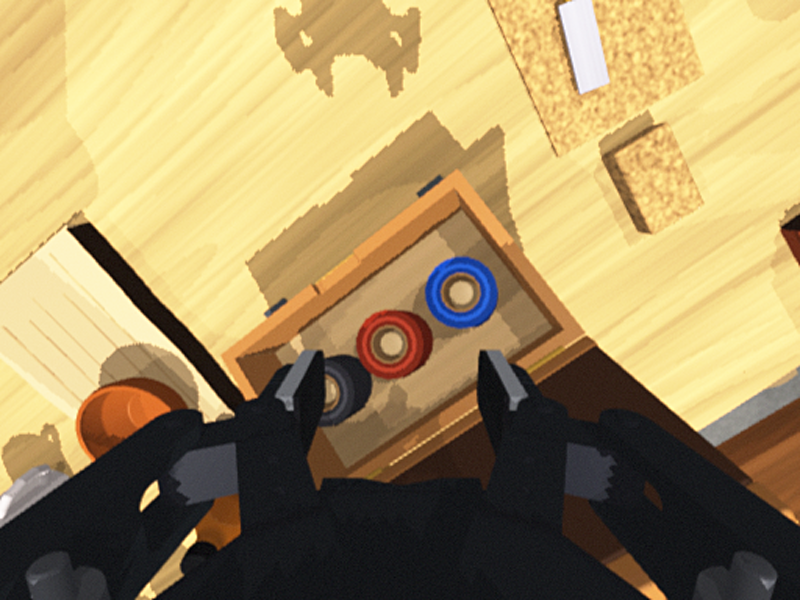

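The wrist view shows the blue roll's top centred at (461,291) against a predicted (460,291), and red at (390,342). The box model therefore holds within about 1 mm. I'll turn to the other diagonal, where the rim is lower, and approach.

Call:
play_rows(series=[{"translation": [0,0,0],"spin": -1},{"translation": [0,0,0],"spin": -1},{"translation": [0,0,0],"spin": -1},{"translation": [0,0,0],"spin": -1},{"translation": [0,0,0],"spin": -1}], jaw=0.58)

```text
time: 20.9
tool_pos: [0.5981, 0.0278, 0.296]
tcp_rot: [-0.347, -3.121, 0.0]
wrist_force: [-0.5, 0.4, -0.0]
width: 0.788
```

Call:
play_rows(series=[{"translation": [0,0,0],"spin": -1},{"translation": [0,0,0],"spin": -1},{"translation": [0,0,0],"spin": -1},{"translation": [0,0,0],"spin": -1},{"translation": [0,0,0],"spin": -1}])

```text
time: 21.4
tool_pos: [0.5981, 0.0278, 0.2961]
tcp_rot: [0.336, -3.123, -0.0]
wrist_force: [-0.8, 1.1, 0.7]
width: 0.791
```

Call:
play_rows(series=[{"translation": [0,0,0],"spin": -1},{"translation": [0,0,0],"spin": -1},{"translation": [0,0,0],"spin": -1},{"translation": [0,0,0],"spin": -1},{"translation": [0,0,0],"spin": -1}])

```text
time: 21.9
tool_pos: [0.5981, 0.0278, 0.2961]
tcp_rot: [1.004, -2.976, -0.0]
wrist_force: [-0.3, 0.3, -1.2]
width: 0.79
```

Call:
play_rows(series=[{"translation": [-0.016,0,0],"spin": 0},{"translation": [-0.016,-0.001,0.03],"spin": 0},{"translation": [-0.016,-0.001,0.03],"spin": 0},{"translation": [0,0,0],"spin": 0},{"translation": [0,0,0],"spin": 0}])

```text
time: 22.4
tool_pos: [0.6376, 0.0555, 0.2354]
tcp_rot: [0.996, -2.976, -0.001]
wrist_force: [1.0, -0.1, 0.0]
width: 0.787
```

Run:
```python
from h import *
s=st(); R=Ro.from_rotvec(s['tcp_rot']).as_matrix(); print('d tool',np.round(R.T@(np.array([.636,.055,.150])-s['tool_pos']),4), np.round(s['q'],2))
```

```text
t 22.4 pos [0.6376 0.0555 0.2354] R
 [[-0.798 -0.602 -0.003]
 [-0.602  0.798 -0.   ]
 [ 0.002  0.002 -1.   ]] F [ 1.  -0.1  0. ] w 0.787
d tool [0.0013 0.0004 0.0854] [ 0.05  0.2   1.68 -0.    1.27 -2.17]
```

Call:
play_rows(series=[{"translation": [0.001,0,0.03],"spin": 0},{"translation": [0,0,0.03],"spin": 0},{"translation": [0,0,0.02],"spin": 0},{"translation": [0,0,0],"spin": 0}])

```text
time: 22.8
tool_pos: [0.6354, 0.0541, 0.155]
tcp_rot: [0.995, -2.976, -0.002]
wrist_force: [-0.2, 0.4, 0.4]
width: 0.792
```

Call:
play_rows(series=[{"translation": [0,0,0.01],"spin": 0},{"translation": [0,0,0.01],"spin": 0},{"translation": [0,0,0],"spin": 0}])

```text
time: 23.1
tool_pos: [0.6368, 0.0544, 0.1364]
tcp_rot: [0.997, -2.979, -0.0]
wrist_force: [-0.1, -0.3, -0.2]
width: 0.79
```

Call:
play_rows(series=[{"translation": [0,0,0.006],"spin": 0},{"translation": [0,0,0.006],"spin": 0},{"translation": [0,0,0],"spin": 0}])

```text
time: 23.4
tool_pos: [0.6364, 0.0544, 0.1237]
tcp_rot: [0.997, -2.978, -0.001]
wrist_force: [0.3, -0.3, -0.7]
width: 0.791
```

Call:
play_rows(series=[{"translation": [0,0,0.005],"spin": 0},{"translation": [0,0,0.005],"spin": 0},{"translation": [0,0,0],"spin": 0}])

```text
time: 23.7
tool_pos: [0.6364, 0.0544, 0.1136]
tcp_rot: [0.997, -2.978, -0.001]
wrist_force: [-0.9, -0.1, -0.4]
width: 0.791
```

Call:
play_rows(series=[{"translation": [0,0,0.004],"spin": 0},{"translation": [0,0,0.003],"spin": 0},{"translation": [0,0,0],"spin": 0}])

```text
time: 24.0
tool_pos: [0.6367, 0.0544, 0.1071]
tcp_rot: [0.997, -2.978, -0.0]
wrist_force: [-0.4, 0.1, 0.8]
width: 0.79
```

Call:
play_rows(series=[{"translation": [0,0,0.003],"spin": 0},{"translation": [0,0,0.003],"spin": 0},{"translation": [0,0,0],"spin": 0}])

```text
time: 24.3
tool_pos: [0.6367, 0.0544, 0.1011]
tcp_rot: [0.997, -2.978, -0.0]
wrist_force: [0.2, -0.3, -0.2]
width: 0.791
```

Call:
play_rows(series=[{"translation": [0,0,0.003],"spin": 0},{"translation": [0,0,0.003],"spin": 0},{"translation": [0,0,0],"spin": 0}])

```text
time: 24.6
tool_pos: [0.6366, 0.0544, 0.0951]
tcp_rot: [0.997, -2.978, -0.0]
wrist_force: [-0.8, -0.1, 0.1]
width: 0.789
```

Call:
play_rows(series=[{"translation": [0,0,0],"spin": 0},{"translation": [0,0,0],"spin": 0},{"translation": [0,0,0],"spin": 0},{"translation": [0,0,0],"spin": 0},{"translation": [0,0,0],"spin": 0}], jaw=0.1, force=30)

```text
time: 25.1
tool_pos: [0.6368, 0.0543, 0.0962]
tcp_rot: [0.997, -2.979, -0.0]
wrist_force: [-4.0, -1.1, 4.9]
width: 0.697
```

Run:
```python
from h import *
s=st(); im=bot.read_camera('wrist'); cv2.imwrite('pics/w7.png',cv2.resize(im,(800,600),interpolation=cv2.INTER_CUBIC))
```

```text
t 25.1 pos [0.6368 0.0543 0.0962] R
 [[-0.799 -0.602 -0.001]
 [-0.602  0.799 -0.   ]
 [ 0.001  0.    -1.   ]] F [-4.  -1.1  4.9] w 0.697
```

View pics/w7.png

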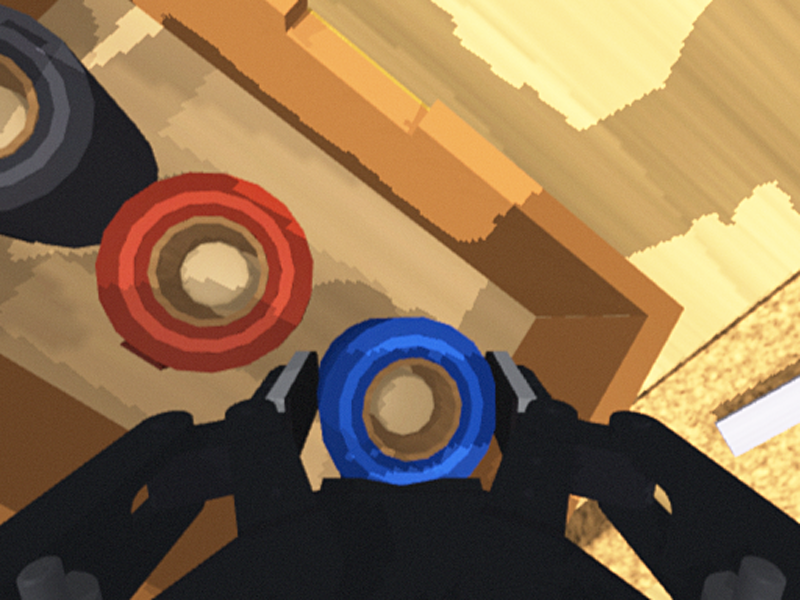

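The view shows the blue roll between the pads, centred at (407,402), with the red and grey rolls untouched. I'll lift along the post's axis.

Call:
play_rows(series=[{"translation": [0.0015,0.001,-0.0045],"spin": 0},{"translation": [0.002,0.001,-0.006],"spin": 0},{"translation": [0.002,0.0015,-0.006],"spin": 0},{"translation": [0,0,0],"spin": 0}], force=45)

```text
time: 25.55
tool_pos: [0.6311, 0.054, 0.1134]
tcp_rot: [-0.997, 2.977, -0.001]
wrist_force: [-0.2, -0.0, -1.4]
width: 0.687
```

Call:
play_rows(series=[{"translation": [0.002,0.0015,-0.0065],"spin": 0},{"translation": [0.002,0.0015,-0.0065],"spin": 0},{"translation": [0.002,0.0015,-0.0065],"spin": 0},{"translation": [0,0,0],"spin": 0}])

```text
time: 25.95
tool_pos: [0.6237, 0.054, 0.1334]
tcp_rot: [-0.996, 2.977, -0.001]
wrist_force: [0.1, -0.7, -0.6]
width: 0.685
```

Call:
play_rows(series=[{"translation": [0.0025,0.002,-0.008],"spin": 0},{"translation": [0.0025,0.002,-0.008],"spin": 0},{"translation": [0.0025,0.002,-0.008],"spin": 0},{"translation": [0.002,0.0015,-0.008],"spin": 0},{"translation": [0,0,0],"spin": 0}])

```text
time: 26.45
tool_pos: [0.6118, 0.0542, 0.1658]
tcp_rot: [-0.996, 2.976, -0.001]
wrist_force: [-0.3, 0.1, -0.3]
width: 0.689
```

Call:
play_rows(series=[{"translation": [0,0,-0.02],"spin": 0},{"translation": [0,0,-0.03],"spin": 0},{"translation": [0,0,-0.04],"spin": 0},{"translation": [0,0,-0.03],"spin": 0},{"translation": [0,0,0],"spin": 0}])

```text
time: 26.95
tool_pos: [0.6141, 0.0543, 0.2902]
tcp_rot: [-0.994, 2.969, -0.005]
wrist_force: [0.6, 0.3, 0.1]
width: 0.686
```

Run:
```python
from h import *
s=st(); im=bot.read_camera('wrist'); sc=bot.read_camera('scene')
cv2.imwrite('pics/w8.png',np.hstack([cv2.resize(im,(400,300)),cv2.resize(sc[60:210,160:360],(400,300),interpolation=cv2.INTER_CUBIC)]))
R=Ro.from_rotvec(s['tcp_rot']).as_matrix(); print(np.round(s['q'],2))
```

```text
t 26.95 pos [0.6141 0.0543 0.2902] R
 [[-0.798 -0.602  0.011]
 [-0.602  0.798  0.001]
 [-0.009 -0.006 -1.   ]] F [0.6 0.3 0.1] w 0.686
[ 0.05  0.12  1.67  0.    1.34 -2.17]
```

View pics/w8.png

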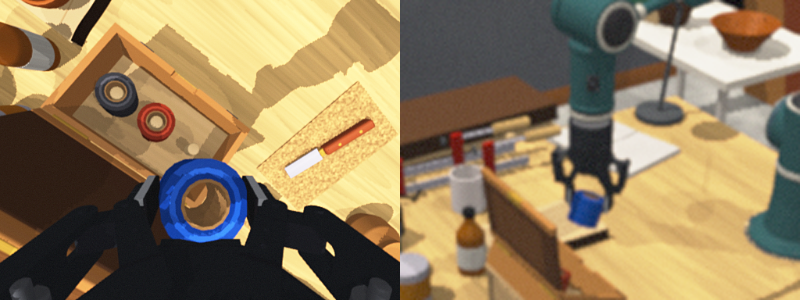

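The roll is held clear of the post, tilted about the jaw axis as expected. Red and grey are still on their posts and the lid is open. Moving to the near half of the board.

Call:
play_rows(series=[{"translation": [0,0,0],"spin": 0.94},{"translation": [0,0,0],"spin": 0.94},{"translation": [0,0,0],"spin": 0.94},{"translation": [0,0,0],"spin": 0.94},{"translation": [0,0,0],"spin": 0.94}])

```text
time: 27.55
tool_pos: [0.6094, 0.0541, 0.2803]
tcp_rot: [0.364, -3.115, -0.001]
wrist_force: [0.9, 0.2, -1.9]
width: 0.686
```

Call:
play_rows(series=[{"translation": [0,0,0],"spin": 0.94},{"translation": [0,0,0],"spin": 0.94},{"translation": [0,0,0],"spin": 0.94},{"translation": [0,0,0],"spin": 0.94},{"translation": [0,0,0],"spin": 0.94}])

```text
time: 28.05
tool_pos: [0.6095, 0.054, 0.2803]
tcp_rot: [-0.278, -3.124, 0.001]
wrist_force: [-0.6, 0.8, -0.8]
width: 0.689
```

Call:
play_rows(series=[{"translation": [0.01,-0.02,0],"spin": 0},{"translation": [0.0115,-0.0375,0],"spin": 0},{"translation": [0.0115,-0.0375,0],"spin": 0},{"translation": [0.0115,-0.0375,0],"spin": 0},{"translation": [0.0115,-0.0375,0],"spin": 0}])

```text
time: 28.55
tool_pos: [0.5241, -0.1043, 0.2806]
tcp_rot: [-0.272, -3.125, -0.001]
wrist_force: [0.7, -0.4, -2.0]
width: 0.689
```

Call:
play_rows(series=[{"translation": [0.0115,-0.0375,0],"spin": 0},{"translation": [0.0115,-0.0375,0],"spin": 0},{"translation": [0.0115,-0.0375,0],"spin": 0},{"translation": [0.0115,-0.0375,0.01],"spin": 0},{"translation": [0.0115,-0.0375,0.01],"spin": 0}])

```text
time: 29.05
tool_pos: [0.4353, -0.2788, 0.2611]
tcp_rot: [-0.273, -3.127, -0.003]
wrist_force: [0.4, 0.2, -1.6]
width: 0.686
```

Call:
play_rows(series=[{"translation": [0.002,-0.018,0.03],"spin": 0},{"translation": [0,0,0.03],"spin": 0},{"translation": [0,0,0.03],"spin": 0},{"translation": [0,0,0],"spin": 0},{"translation": [0,0,0],"spin": 0}])

```text
time: 29.55
tool_pos: [0.4308, -0.2946, 0.1718]
tcp_rot: [-0.273, -3.126, -0.004]
wrist_force: [0.5, 0.5, -0.6]
width: 0.681
```

Run:
```python
from h import *
s=st(); im=bot.read_camera('wrist'); t=bot.read_camera('top')
cv2.imwrite('pics/w9.png',np.hstack([cv2.resize(im,(400,300)),cv2.resize(t[150:270,280:440],(400,300),interpolation=cv2.INTER_CUBIC)]))
R=Ro.from_rotvec(s['tcp_rot']).as_matrix(); print(np.round(s['q'],2),np.round(R.T@(np.array([.435,-.296,.1])-s['tool_pos']),4))
```

```text
t 29.55 pos [ 0.4308 -0.2946  0.1718] R
 [[-0.985  0.173 -0.004]
 [ 0.173  0.985  0.003]
 [ 0.004  0.002 -1.   ]] F [ 0.5  0.5 -0.6] w 0.681
[-0.65  0.02  1.99  0.    1.13 -2.04] [-0.0047 -0.0008  0.0717]
```

View pics/w9.png

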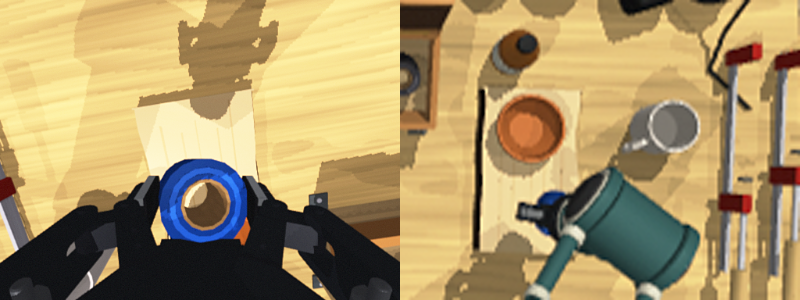

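The roll is over the near half of the board (top panel (550,212)), clear of the bowl. I'll lower gently and let the board square it up.

Call:
play_rows(series=[{"translation": [-0.004,0,0.03],"spin": 0},{"translation": [0,0,0.03],"spin": 0},{"translation": [0,0,0.025],"spin": 0},{"translation": [0,0,0.012],"spin": 0},{"translation": [0,0,0],"spin": 0}], force=30)

```text
time: 30.15
tool_pos: [0.4358, -0.2958, 0.0762]
tcp_rot: [-0.273, -3.128, -0.001]
wrist_force: [-0.7, 0.6, -1.6]
width: 0.687
```

Call:
play_rows(series=[{"translation": [0,0,0.003],"spin": 0},{"translation": [0,0,0.003],"spin": 0},{"translation": [0,0,0],"spin": 0}])

```text
time: 30.45
tool_pos: [0.4367, -0.2968, 0.0717]
tcp_rot: [0.273, 3.128, -0.002]
wrist_force: [0.6, 0.5, -1.8]
width: 0.69
```

Call:
play_rows(series=[{"translation": [0,0,0.003],"spin": 0},{"translation": [0,0,0],"spin": 0}], force=20)

```text
time: 30.65
tool_pos: [0.436, -0.2963, 0.0678]
tcp_rot: [0.274, 3.13, -0.0]
wrist_force: [1.2, 0.1, -0.8]
width: 0.687
```

Call:
play_rows(series=[{"translation": [0,0,0.002],"spin": 0},{"translation": [0,0,0],"spin": 0}])

```text
time: 30.85
tool_pos: [0.4358, -0.2962, 0.0655]
tcp_rot: [-0.274, -3.129, -0.0]
wrist_force: [-0.1, 0.1, -1.4]
width: 0.684
```

Call:
play_rows(series=[{"translation": [0,0,0.003],"spin": 0},{"translation": [0,0,0],"spin": 0}])

```text
time: 31.05
tool_pos: [0.4357, -0.2961, 0.0622]
tcp_rot: [-0.273, -3.129, -0.001]
wrist_force: [0.5, -0.4, -1.0]
width: 0.686
```

Call:
play_rows(series=[{"translation": [0,0,0.003],"spin": 0},{"translation": [0,0,0],"spin": 0}])

```text
time: 31.25
tool_pos: [0.4357, -0.2961, 0.0592]
tcp_rot: [-0.273, -3.129, -0.001]
wrist_force: [-0.1, 0.7, -1.3]
width: 0.689
```

Call:
play_rows(series=[{"translation": [0,0,0.002],"spin": 0},{"translation": [0,0,0],"spin": 0}])

```text
time: 31.45
tool_pos: [0.4359, -0.2962, 0.0575]
tcp_rot: [-0.274, -3.129, -0.0]
wrist_force: [0.0, -0.2, -2.1]
width: 0.693
```

Call:
play_rows(series=[{"translation": [0,0,0.002],"spin": 0},{"translation": [0,0,0],"spin": 0}])

```text
time: 31.65
tool_pos: [0.4359, -0.2962, 0.0555]
tcp_rot: [-0.273, -3.129, -0.0]
wrist_force: [0.0, -0.6, 0.0]
width: 0.686
```

Call:
play_rows(series=[{"translation": [0,0,0.002],"spin": 0},{"translation": [0,0,0],"spin": 0}])

```text
time: 31.85
tool_pos: [0.4364, -0.2965, 0.0539]
tcp_rot: [0.274, 3.129, -0.0]
wrist_force: [-0.7, 0.2, -0.2]
width: 0.684
```

Call:
play_rows(series=[{"translation": [0,0,0.002],"spin": 0},{"translation": [0,0,0],"spin": 0}])

```text
time: 32.05
tool_pos: [0.4377, -0.2967, 0.0533]
tcp_rot: [0.274, 3.127, -0.001]
wrist_force: [0.7, 2.3, 6.6]
width: 0.689
```

Call:
play_rows(series=[{"translation": [0,0,0.0015],"spin": 0},{"translation": [0,0,0],"spin": 0}])

```text
time: 32.25
tool_pos: [0.4387, -0.2969, 0.0529]
tcp_rot: [0.275, 3.125, -0.001]
wrist_force: [0.9, 3.7, 11.8]
width: 0.684
```

Call:
play_rows(series=[{"translation": [0,0,-0.0015],"spin": 0},{"translation": [0,0,0],"spin": 0}])

```text
time: 32.45
tool_pos: [0.4375, -0.2967, 0.0533]
tcp_rot: [0.274, 3.127, -0.001]
wrist_force: [0.8, 2.8, 7.8]
width: 0.685
```

Call:
play_rows(series=[{"translation": [0,0,0],"spin": 0},{"translation": [0,0,0],"spin": 0}], jaw=0.4)

```text
time: 32.65
tool_pos: [0.4376, -0.2969, 0.0531]
tcp_rot: [0.274, 3.126, -0.002]
wrist_force: [0.4, 1.9, 6.3]
width: 0.703
```

Call:
play_rows(series=[{"translation": [0,0,0],"spin": 0},{"translation": [0,0,0],"spin": 0}], jaw=0.48)

```text
time: 32.85
tool_pos: [0.4357, -0.2963, 0.0514]
tcp_rot: [-0.273, -3.129, 0.0]
wrist_force: [-0.1, -0.7, -0.4]
width: 0.741
```

Call:
play_rows(series=[{"translation": [0,0,0],"spin": 0},{"translation": [0,0,0],"spin": 0},{"translation": [0,0,0],"spin": 0}], jaw=0.7)

```text
time: 33.15
tool_pos: [0.4358, -0.2962, 0.0514]
tcp_rot: [-0.274, -3.129, -0.0]
wrist_force: [-0.1, 0.4, -0.2]
width: 0.849
```

Call:
play_rows(series=[{"translation": [0,0,-0.01],"spin": 0},{"translation": [0,0,-0.02],"spin": 0},{"translation": [0,0,-0.03],"spin": 0},{"translation": [0,0,-0.04],"spin": 0},{"translation": [0,0,-0.04],"spin": 0}])

```text
time: 33.65
tool_pos: [0.4356, -0.296, 0.1934]
tcp_rot: [-0.273, -3.129, -0.001]
wrist_force: [1.1, -0.0, -0.3]
width: 0.855
```

Call:
play_rows(series=[{"translation": [-0.02,0,-0.04],"spin": 0},{"translation": [-0.02,0,-0.03],"spin": 0},{"translation": [0,0,0],"spin": 0},{"translation": [0,0,0],"spin": 0}])

```text
time: 34.05
tool_pos: [0.4759, -0.3035, 0.2631]
tcp_rot: [0.273, 3.128, -0.002]
wrist_force: [1.0, 0.7, -1.5]
width: 0.853
```

Run:
```python
from h import *
from scipy.optimize import minimize
s=st(); c=bot.get_calibration('wrist'); im=bot.read_camera('wrist'); hsv=cv2.cvtColor(im,cv2.COLOR_BGR2HSV)
m=((hsv[...,0]>95)&(hsv[...,0]<130)&(hsv[...,1]>120)&(hsv[...,2]>50)).astype(np.uint8)
n,l,S,C=cv2.connectedComponentsWithStats(m); k=1+np.argmax(S[1:,4]); print('blob',S[k],C[k])
cn,_=cv2.findContours((l==k).astype(np.uint8),cv2.RETR_EXTERNAL,cv2.CHAIN_APPROX_NONE); M=np.zeros(m.shape,np.uint8); cv2.drawContours(M,[max(cn,key=cv2.contourArea)],-1,1,-1)
a=np.linspace(0,2*np.pi,48,endpoint=False); circ=np.c_[.028*np.cos(a),.028*np.sin(a)]
P0=np.vstack([np.c_[circ,np.full(48,z)] for z in (0,.05)])
def iou(p):
    R=Ro.from_rotvec([p[2],p[3],0]).as_matrix(); X=P0@R.T+[p[0],p[1],.028+.028*np.hypot(p[2],p[3])]
    u=np.array([proj(c,x) for x in X]); h=cv2.convexHull((u*16).astype(np.int32))
    Q=np.zeros(m.shape,np.uint8); cv2.fillConvexPoly(Q,h,1,shift=4); return -(Q&M).sum()/(Q|M).sum()
r=minimize(iou,[.437,-.297,0,0],method='Nelder-Mead',options=dict(initial_simplex=[[.437,-.297,0,0],[.445,-.297,0,0],[.437,-.289,0,0],[.437,-.297,.1,0],[.437,-.297,0,.1]],xatol=1e-4,fatol=1e-5))
print('free fit x y tiltx tilty',np.round(r.x,4),-r.fun)
r2=minimize(lambda q:iou([q[0],q[1],0,0]),r.x[:2],method='Nelder-Mead',options=dict(initial_simplex=[[.437,-.297],[.442,-.297],[.437,-.292]]));print('upright fit',np.round(r2.x,4),-r2.fun)
for t in ((.1,0),(-.1,0),(0,.1),(0,-.1)):
    r3=minimize(lambda q:iou([q[0],q[1],*t]),r2.x,method='Nelder-Mead',options=dict(initial_simplex=[[.437,-.297],[.442,-.297],[.437,-.292]]));print(t,-r3.fun)
# lid angle: brown/grey check in scene via projected lid top-edge position
```

```text
t 34.05 pos [ 0.4759 -0.3035  0.2631] R
 [[-0.985  0.173  0.002]
 [ 0.173  0.985 -0.001]
 [-0.002 -0.001 -1.   ]] F [ 1.   0.7 -1.5] w 0.853
blob [ 230  126   45   45 1043] [251.82358581 147.55225312]
free fit x y tiltx tilty [ 0.4086 -0.2507 -0.4314  0.1214] -0.0
upright fit [ 0.3995 -0.2676] -0.0
(0.1, 0) -0.0
(-0.1, 0) -0.0
(0, 0.1) -0.0
(0, -0.1) -0.0<stdin>:12: RuntimeWarning: overflow encountered in scalar negative
```

Run:
```python
from h import *
from scipy.optimize import minimize
import itertools
c=bot.get_calibration('wrist'); im=bot.read_camera('wrist'); hsv=cv2.cvtColor(im,cv2.COLOR_BGR2HSV)
m=((hsv[...,0]>95)&(hsv[...,0]<130)&(hsv[...,1]>120)&(hsv[...,2]>40)).astype(np.uint8)
n,l,S,C=cv2.connectedComponentsWithStats(m); k=1+np.argmax(S[1:,4])
cn,_=cv2.findContours((l==k).astype(np.uint8),cv2.RETR_EXTERNAL,cv2.CHAIN_APPROX_NONE); M=np.zeros(m.shape,np.uint8); cv2.drawContours(M,[max(cn,key=cv2.contourArea)],-1,1,-1)
a=np.linspace(0,2*np.pi,48,endpoint=False); circ=np.c_[.028*np.cos(a),.028*np.sin(a)]
P0=np.vstack([np.c_[circ,np.full(48,z)] for z in (0,.05)])
def iou(q,t):
    R=Ro.from_rotvec([*t,0]).as_matrix(); X=P0@R.T+[q[0],q[1],.028+.028*np.hypot(*t)]
    u=np.array([proj(c,x) for x in X]); h=cv2.convexHull((u*16).astype(np.int32))
    Q=np.zeros(m.shape,np.uint8); cv2.fillConvexPoly(Q,h,1,shift=4); return -float((Q&M).sum())/float((Q|M).sum())
q0=onz(c,252,147,.06)[:2]; print(q0)
for t in itertools.product((-.2,-.1,0,.1,.2),repeat=2):
    r=minimize(iou,q0,args=(t,),method='Nelder-Mead',options=dict(initial_simplex=[q0,q0+[.006,0],q0+[0,.006]])); print(t,np.round(r.x,4),round(-r.fun,3))
# bore ellipse (non-blue hole) vs outer ring of the top face
H=((M>0)&(l!=k)).astype(np.uint8); n2,l2,S2,C2=cv2.connectedComponentsWithStats(H); j=1+np.argmax(S2[1:,4]); print('bore',S2[j],C2[j]); print('outer',S[k],C[k])
for q in ([.436,-.296],): print('pred bore c top',proj(c,[*q,.078]),'bottom',proj(c,[*q,.028]))
```

```text
[ 0.44110042 -0.30324666]
(-0.2, -0.2) [ 0.4531 -0.3129] 0.84
(-0.2, -0.1) [ 0.4465 -0.3144] 0.856
(-0.2, 0) [ 0.4429 -0.3146] 0.841
(-0.2, 0.1) [ 0.4396 -0.3132] 0.805
(-0.2, 0.2) [ 0.4367 -0.3118] 0.759
(-0.1, -0.2) [ 0.4528 -0.3083] 0.879
(-0.1, -0.1) [ 0.4479 -0.3089] 0.895
(-0.1, 0) [ 0.442  -0.3096] 0.891
(-0.1, 0.1) [ 0.439  -0.3091] 0.836
(-0.1, 0.2) [ 0.4388 -0.3075] 0.781
(0, -0.2) [ 0.453  -0.3024] 0.887
(0, -0.1) [ 0.4482 -0.3041] 0.9
(0, 0) [ 0.4438 -0.304 ] 0.909
(0, 0.1) [ 0.4387 -0.3041] 0.84
(0, 0.2) [ 0.4374 -0.3042] 0.781
(0.1, -0.2) [ 0.4513 -0.2988] 0.852
(0.1, -0.1) [ 0.4482 -0.2988] 0.88
(0.1, 0) [ 0.4445 -0.3014] 0.863
(0.1, 0.1) [ 0.4398 -0.299 ] 0.819
(0.1, 0.2) [ 0.4377 -0.3008] 0.77
(0.2, -0.2) [ 0.4526 -0.2935] 0.805
(0.2, -0.1) [ 0.4477 -0.2943] 0.816
(0.2, 0) [ 0.4445 -0.2953] 0.806
(0.2, 0.1) [ 0.4401 -0.2956] 0.779
(0.2, 0.2) [ 0.436  -0.2971] 0.742
bore [239 138  26  26 526] [251.36692015 150.19771863]
outer [ 230  127   44   46 1054] [251.31973435 149.10721063]
pred bore c top [256.91505692 143.18842409] bottom [256.81736504 140.26162733]
```

Run:
```python
from h import *
st(); bot.finish_job()
```

```text
t 34.15 pos [ 0.4742 -0.3026  0.2603] R
 [[-0.985  0.173 -0.002]
 [ 0.173  0.985  0.002]
 [ 0.003  0.001 -1.   ]] F [ 0.5 -0.2 -0.5] w 0.848
the job is handed in; nothing more can be done
```

I completed every step and handed the job in at 34.2 s; no verdict was reported. I levered the lid up with the knife and swung it open with the blade. The knife then went back flat on its mat, and the blue roll went onto the near half of the board.

**What the last checks showed**
- **Blue roll:** of the tilts I tried (steps of 0.1 rad), upright matched the last wrist picture best, at about (0.444, -0.304), well inside the board's edges. The match was only moderate (0.91 overlap), and 0.1 rad of tilt one way scored nearly the same (0.90). That picture alone does not prove the roll is within the 4.5 degree limit, but the roll was pressed onto the board before I let go.
- **Roll position:** that position is about 1 cm from where I released it (0.436, -0.296), a difference I did not explain.
- **Lid:** it looked open in the pictures, and the blade's final position puts it at about 2.05 rad. I never measured the angle itself.
- **Knife and other rolls:** a picture taken after the blue roll was lifted showed the knife flat on the mat and the red-brown and grey rolls on their posts.
- **Bystanders:** I saw no unintended contact in the forces, but I did not measure the bowl, block, bottle, mug or vase afterwards.

I used all 12 picture views, so the final state was checked by image code rather than by eye.

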